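# Snap the fan filter covers of a desktop rack shut

## Robot

A 7-joint arm with a two-finger parallel gripper is mounted at the origin on the work surface. World frame = base frame: x ahead of the robot, y to its left, z up, the work surface at z = 0. Lengths are in m, angles in rad, forces in N, time in s.
With the tool pointing down it reaches from about 0.4 to 0.875 m from the base axis. Payload 6.5 kg.
Tool frame: the origin (TCP) lies midway between the tips of the shut fingers; the grasp point (between the pads) lies behind it (env.grip_point_offset is the z of the grasp point in the tool frame, in m); z points along the fingers, y is the direction in which the jaws open and shut (so a half turn about z gives the same grasp; the last joint's range is limited). The gripper opens to 88 mm and grips with 3 to 60 N. Pads are 18 mm wide; open, the fingers measure 123 mm over their backs; the gripper's body (75 mm by 187 mm) begins 45 mm behind the grasp point.
Start: joints at [1.157, 0.536, -0.004, 1.538, 0.003, 1.067, -0.071], TCP at [0.222, -0.611, 0.239] pointing down, gripper open.
Joint ranges: [-2.7, 2.7], [-0.37, 2.16], [-1.27, 1.26], [0.24, 2.4], [-1.31, 4.45], [0.19, 1.91], [-2.76, 2.76]. Speed limits (rad/s): [2.39, 2.39, 3.14, 3.14, 3.14, 3.14, 3.14].

## Interface

Orientations are given as a unit quaternion [x, y, z, w].
In Python, from rig import env gives the robot as it stands.
- The arm moves only by the shell command python3 -m crank 'ROWS' [FORCE]. ROWS is JSON, a list that holds one entry, the list of rows, each a list of 7 numbers: the shift along the tool's x, y, z in m, then the turn, a rotation vector about the tool's x, y, z in rad, then the finger opening in m, from 0 to 0.0881. In form: [[[tx, ty, tz, wx, wy, wz, hand], ...]]. A call has 1 to 10 rows; each row shifts and turns the commanded pose from where the row before left it, along the tool's axes as they then stand; what a row does not reach is not made up. A row lasts 1/8 s, in which the tool goes at most 62.5 mm and 10.7 degrees, less where a joint would pass 70% of its speed; a pose out of reach is approached as far as the arm can. A call is refused whole if a number of a shift passes 0.0625 or a number of a turn 0.188, either way. A call with a gripper value outside its range is refused whole. The fingers move at their own pace and stop on an object; FORCE is the grip in N (left out, the last holds). Time passes only in rows, so rows that do not move let the fingers close. It gives the time, the measured TCP pose, the force and the opening at its end, in the units of the state.
- env.sense(): the state, without advancing time (a new reading comes with each control period).
- env.read_camera(name): name is "scene" or "top"; returns a dict with "image" (420x560x3 uint8, blue, green, red), "range_z" (420x560 float32, m along the optical axis (not along the pixel's ray), 0 where there is no reading), "vertical_fov" (degrees; the focal length in pixels is half the picture's height over the tangent of half this angle, whatever the lens; pixels are square), "cx", "cy" (the principal point, pixels), "k1" (the pictures are not rectified: a ray, as slopes to the right and down, at radius r is drawn at 1 + k1 r^2 times it, then the intrinsics apply), "origin" and "attitude" of the camera in the world. Camera axes: x right, y down, z forward; pixel columns grow to the right and rows downward; lengths in m; the calibration is good to about 2 mm. A picture is of the moment at which its call begins.
- env.hand_in(): hands the job in, once; it reports no verdict.
The state is a dict: "clock": time; "q": joint angles; "dq": joint speeds; "joint_efforts": joint torques, N m; "tool_pos": TCP position; "tcp_rot": TCP orientation; "force": force on the tool from outside, world axes, zero at the start; "moment": the same for the moment, N m; "finger_gap": opening from 0.0 (shut) to 1.0 (fully open).
Only numpy, scipy, OpenCV 4.12 (cv2) and the standard library are available. Lean on these libraries where they do the work, as an engineer would, in place of code of your own. Each camera call takes 0.05 s, during which the arm holds its last target.

## Task

The filters in the roof of the small black desktop rack have just been cleaned and both hinged filter covers still stand open. Swing each cover down over its filter and press on its free edge until the spring catch clicks over it, so that both covers are fully shut and stay flush. Leave the things on the desk beside the rack where they lie.

Things in the scene. Friction and masses are not known exactly. Their poses are not given: they have to be found in the camera images.
- rack: Black desktop rack, fixed, 200 mm deep (x) by 254 mm wide (y), flat roof at 125 mm. Origin: centre of its footprint on the desk; z up, x from its front (catches, robot side) to the hinge side. On the roof stand two grey filter guards 100 x 100 x 14 mm, centred at x = 0, y = +56 mm (left) and -56 mm (right). A sprung catch 26 mm wide, top at 143 mm, stands at each guard's front, at x = -55 mm.
- cover_left_hinge (a point): Fixed point on the hinge axis of the left cover (rack y = +56 mm), at rack x = +54 mm, z = 142.5 mm, in the middle of the cover's width. The axis runs along the rack's y. Axes as the rack's.
- cover_right_hinge (a point): The same for the right cover (rack y = -56 mm).
- cover_left_edge (a point): Where to press: upper face of the left cover, mid-width, 94 mm from the hinge axis, 10 mm in from the free edge; z axis square to the outer (upper) face, x axis towards the hinge. At 146 mm height when shut. The cover is a 65 g grille 100 mm wide, 7 mm thick (hinge axis at mid-thickness), reaching 104 mm from the hinge axis; its slots are too narrow for a finger.
- cover_right_edge (a point): The same for the right cover.
- cover_left (a joint): Opening angle of the left cover, rad: 0 shut, 1.57 upright, 1.95 leaning back to its stop; starts between 1.4 and 1.9. A stiff hinge holds it where it is left (about 0.7 N at the free edge moves it). From 0.12 down its lip meets the sprung catch: pressing past that takes about 10 N near the free edge; the catch then pulls it to 0, a hard stop, and holds it. Left above 0.06 it is not caught.
- cover_right (a joint): The same for the right cover.
- drive: Bystander: flat black portable drive, 112 x 66 x 13 mm, lying on the desk beside the rack; origin under its centre.
- brush: Bystander: small brush lying on the desk beside the rack.
- parts_box: Bystander: small open orange box of screws, 90 x 70 x 28 mm, on the desk beside the rack; origin under its centre.
- screwdriver: Bystander: screwdriver lying on the desk beside the rack.

How it is judged:
At the end, for the whole second after the job is handed in: Both covers shut past their catches: each opening angle below 0.03 rad (free edge within 3 mm of flush) and staying so with the robot clear (value of joint each of cover_left, cover_right below 0.03 rad); the robot touches nothing.
It fails at once if a bystander on the desk is pushed more than 30 mm from its place (distance of any of drive, brush, parts_box, screwdriver from where it was at the start of the episode above 0.03 m).
It also fails if it takes over 58 s, if anything falls off the work surface, if the arm or the gripper's body presses on something with over 40 N, if the wrist force passes 120 N, or if a joint passes its speed limit or range.

## Working session

There is one attempt and no reset: what is moved stays moved. The work goes in short steps, Python scripts to look and compute and a shell command to move; the robot and the scene stay as the last step left them, time stands still between calls to the robot, and variables do not carry over. Pictures are saved under pics/ and viewed, and the job is handed in when it is done.

```bash
mkdir -p pics; ls; python3 - <<'E'
from rig import env
import cv2,numpy as np
print(env.sense(), env.grip_point_offset)
for n in("scene","top"):
    c=env.read_camera(n); cv2.imwrite(f"pics/{n}0.png",c["image"])
    np.savez(f"pics/{n}0.npz",**{k:np.array(v) for k,v in c.items()})
    print(n,{k:v for k,v in c.items() if k not in("image","range_z")},(c["range_z"]>0).mean())
E
```

```text
pics
{'clock': 0.0, 'q': array([ 1.15682283,  0.5371594 , -0.00446726,  1.53882989,  0.0026039 ,
        1.06729025, -0.07121345]), 'dq': array([ 0.00193066, -0.00060513, -0.00096122, -0.00031507,  0.00086833,
       -0.00152634,  0.00016238]), 'joint_efforts': array([ 2.77810459e-04, -5.70978248e+01,  9.90890712e-01, -2.51604402e+01,
       -5.62172779e-02,  1.79317076e-02,  1.42881354e-04]), 'tool_pos': array([ 0.22132184, -0.6105285 ,  0.23786004]), 'tcp_rot': array([ 9.84912062e-01,  1.73053528e-01, -2.00477413e-04, -8.16275848e-04]), 'force': array([-0.2555639 , -0.1933777 , -0.10262243]), 'moment': array([-2.51075215e-02, -5.59881648e-02, -9.76785883e-05]), 'finger_gap': 1.0009597678968014} -0.0187
scene {'vertical_fov': 55.32106049670455, 'cx': 286.33353363526004, 'cy': 207.3539391480354, 'k1': 0.005145882242939764, 'origin': array([0.92183169, 0.42407768, 0.96960577]), 'attitude': array([ 0.32714205,  0.90496044, -0.25434679, -0.09660426])} 0.9959481292517007
top {'vertical_fov': 55.82386197210441, 'cx': 276.75575458000526, 'cy': 209.8477186027016, 'k1': 0.027727198320274506, 'origin': array([0.3857848 , 0.04137642, 1.04480248]), 'attitude': array([ 0.70777218, -0.70081072,  0.06627209, -0.05942131])} 0.9961011904761905
```

View pics/scene0.png

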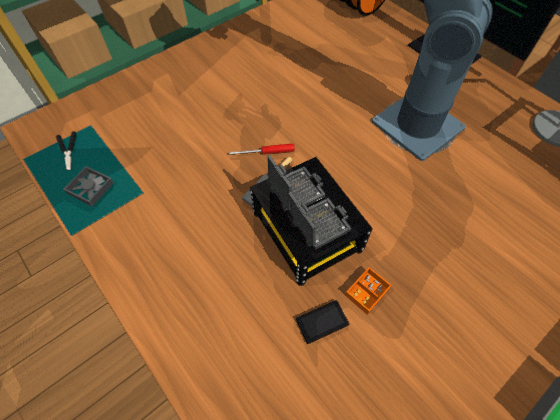

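View pics/top0.png

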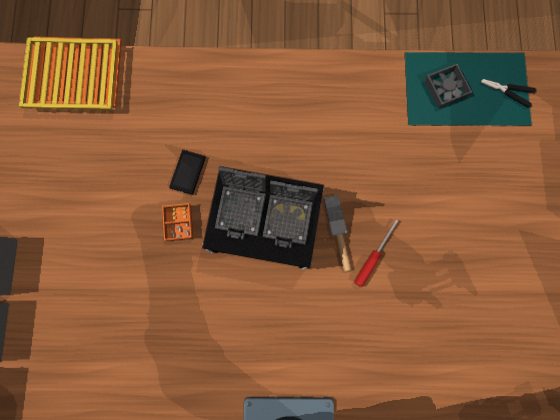

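```bash
cat > h.py <<'E'
import numpy as np,cv2
from scipy.spatial.transform import Rotation as R
def cloud(c):
    H,W=c["range_z"].shape; f=H/2/np.tan(np.radians(float(c["vertical_fov"]))/2)
    K=np.array([[f,0,float(c["cx"])],[0,f,float(c["cy"])],[0,0,1]])
    u,v=np.meshgrid(np.arange(W),np.arange(H))
    p=np.stack([u,v],-1).reshape(-1,1,2).astype(np.float64)
    s=cv2.undistortPoints(p,K,np.array([float(c["k1"]),0,0,0])).reshape(H,W,2)
    d=np.concatenate([s,np.ones((H,W,1))],-1)*c["range_z"][...,None]
    return d@R.from_quat(c["attitude"]).as_matrix().T+c["origin"]
E
python3 - <<'E'
from h import *
for n in("top","scene"):
    c=np.load(f"pics/{n}0.npz"); P=cloud(c)
    print(n,"desk z",np.median(P[300:340,380:440,2]) if n=="top" else np.median(P[300:340,150:250,2]))
    X=P.reshape(-1,3)
    near=(abs(X[:,0]-.5)<.25)&(abs(X[:,1]-.05)<.25)
    m=near&(X[:,2]>.116)&(X[:,2]<.30)
    print(np.histogram(X[m,2],bins=np.arange(.11,.27,.004)))
    r=cv2.minAreaRect(X[m&(X[:,2]<.13)][:,:2].astype(np.float32)*1000); print("roof",r, cv2.boxPoints(r))
    q=m&(X[:,2]>.134)&(X[:,2]<.143)
    r=cv2.minAreaRect(X[q][:,:2].astype(np.float32)*1000); print("guards",r)
    q=m&(X[:,2]>.17); print("covers",q.sum(),X[q].min(0),X[q].max(0))
E
```

```text
top desk z -0.0006684733923161268
(array([   0,   13,  262, 2970, 1542, 1712,  517,  588,  104,   23,   30,
         93,   38,   21,   57,   27,   45,   38,   55,   38,   40,   48,
         34,   56,   20,   57,   26,   51,   24,   34,   15,   31,   76,
        219,  133,   25,    1,    0,    0,    0]), array([0.11 , 0.114, 0.118, 0.122, 0.126, 0.13 , 0.134, 0.138, 0.142,
       0.146, 0.15 , 0.154, 0.158, 0.162, 0.166, 0.17 , 0.174, 0.178,
       0.182, 0.186, 0.19 , 0.194, 0.198, 0.202, 0.206, 0.21 , 0.214,
       0.218, 0.222, 0.226, 0.23 , 0.234, 0.238, 0.242, 0.246, 0.25 ,
       0.254, 0.258, 0.262, 0.266, 0.27 ]))
roof ((538.7094116210938, 64.35395050048828), (258.5332336425781, 204.30101013183594), 80.32282257080078) [[416.28314  -45.902107]
 [617.67706  -80.24444 ]
 [661.1357   174.61002 ]
 [459.74176  208.95233 ]]
guards ((533.3212890625, 65.54006958007812), (211.82972717285156, 119.05380249023438), 80.33319854736328)
covers 1093 [ 0.56672073 -0.04865236  0.17003357] [0.61959118 0.15923172 0.25402847]
scene desk z 0.0007685059243553449
(array([   0,   17,   94, 2233, 1674, 
[... 248 characters left out ...]
.114, 0.118, 0.122, 0.126, 0.13 , 0.134, 0.138, 0.142,
       0.146, 0.15 , 0.154, 0.158, 0.162, 0.166, 0.17 , 0.174, 0.178,
       0.182, 0.186, 0.19 , 0.194, 0.198, 0.202, 0.206, 0.21 , 0.214,
       0.218, 0.222, 0.226, 0.23 , 0.234, 0.238, 0.242, 0.246, 0.25 ,
       0.254, 0.258, 0.262, 0.266, 0.27 ]))
roof ((540.4089965820312, 65.68904876708984), (259.17523193359375, 203.8440704345703), 80.53150177001953) [[418.55768 -45.36638]
 [619.6246  -78.89981]
 [662.2603  176.74448]
 [461.19342 210.27791]]
guards ((537.4071044921875, 65.36027526855469), (216.00900268554688, 125.7685775756836), 79.97594451904297)
covers 1081 [ 0.56810832 -0.04718122  0.17006333] [0.62217028 0.16125233 0.25539656]
```

```bash
cat >> h.py <<'E'
C=np.array([.5395,.065,0]);yaw=np.radians(-9.6)
Rr=R.from_euler('z',yaw).as_matrix()
def rk(X): return (X-C)@Rr
def wr(X): return np.asarray(X)@Rr.T+C
def angles(cs):
    for s,n in((1,"L"),(-1,"R")):
        for c in cs:
            x=rk(cloud(c).reshape(-1,3))
            m=(abs(x[:,1]-s*56)<1e9)&(abs(x[:,1]-s*.056)<.042)&(x[:,2]>.155)&(x[:,2]<.30)&(abs(x[:,0])<.15)
            if m.sum()<30: print(n,"few",m.sum()); continue
            top=x[m][x[m][:,2]>x[m][:,2].max()-.012]
            p=np.median(top,0); a=np.median(np.arctan2(x[m][:,2]-.1425,.054-x[m][:,0]))
            print(n,m.sum(),"top",p,"tip ang",np.arctan2(p[2]-.1425,.054-p[0]),"med",a, "x by z", [round(float(np.median(x[m][:,0][abs(x[m][:,2]-z)<.008])),4) for z in (.17,.19,.21,.23)])
E
python3 - <<'E'
from h import *
angles([np.load(f"pics/{n}0.npz") for n in("top","scene")])
for s in(1,-1): print("hinge",wr([.054,s*.056,.1425]),"edge shut",wr([-.04,s*.056,.146]))
E
```

```text
L 609 top [0.05979222 0.0549365  0.2455698 ] tip ang 1.626934325487004 med 1.6100999635317774 x by z [0.0537, 0.0555, 0.0571, 0.0581]
L 490 top [0.06095265 0.05720925 0.24666811] tip ang 1.6374419990807647 med 1.6861548511455806 x by z [0.0584, 0.0602, 0.0617, 0.0636]
R 470 top [ 0.05005924 -0.05563299  0.24527199] tip ang 1.5324703949286147 med 1.5093999628281434 x by z [0.0506, 0.0503, 0.0502, 0.0496]
R 530 top [ 0.05205068 -0.05423273  0.24621792] tip ang 1.5520041072045796 med 1.5882011135531777 x by z [0.0555, 0.0552, 0.0552, 0.0554]
hinge [0.60208284 0.11121027 0.1425    ] edge shut [0.50939921 0.12688653 0.146     ]
hinge [0.58340474 0.00077871 0.1425    ] edge shut [0.49072111 0.01645497 0.146     ]
```

```bash
cat >> h.py <<'E'
def st():
    from rig import env
    s=env.sense(); Rt=R.from_quat(s["tcp_rot"]).as_matrix()
    des=Rr@np.diag([1,-1,-1])
    print("t %.2f"%s["clock"],"rack pos",rk(s["tool_pos"]).round(4),"F rack",(s["force"]@Rr).round(2),"rot err (tool rv)",R.from_matrix(Rt.T@des).as_rotvec().round(4),"gap %.2f"%s["finger_gap"],"q",s["q"].round(2))
E
python3 -m crank '[[[0,0,-0.03,0,0,0.17,0],[0,0,-0.03,0,0,0.17,0],[0,0,-0.04,0,0,0.17,0],[0,0,0,0,0,0,0]]]' 20; python3 -c "
from h import *;st()"
```

```text
clock: 0.6
tool_pos: [0.2221, -0.6125, 0.3419]
tcp_rot: [0.997, -0.081, 0.001, 0.003]
force: [0.1, 0.2, -0.7]
finger_gap: 0.572
t 0.60 rack pos [-0.2    -0.7209  0.3419] F rack [ 0.09  0.22 -0.75] rot err (tool rv) [ 0.0048 -0.0028  0.0044] gap 0.57 q [ 1.07  0.46  0.12  1.42 -0.05  1.26 -0.54]
```

```bash
python3 -m crank '[[[0.018,-0.045,0,0,0,0,0],[0.018,-0.045,0,0,0,0,0],[0.018,-0.045,0,0,0,0,0],[0.018,-0.045,0,0,0,0,0],[0.018,-0.045,0,0,0,0,0],[0.018,-0.045,0,0,0,0,0],[0.018,-0.045,0,0,0,0,0],[0.018,-0.045,0,0,0,0,0],[0.018,-0.045,0,0,0,0,0],[0,0,0,0,0,0,0]]]'; python3 -c "
from h import *;st()"
```

```text
clock: 1.85
tool_pos: [0.4483, -0.2333, 0.3376]
tcp_rot: [0.997, -0.077, -0.001, -0.001]
force: [-0.5, -1.0, -0.9]
finger_gap: 0.002
t 1.85 rack pos [-0.0402 -0.3094  0.3376] F rack [-0.36 -1.12 -0.95] rot err (tool rv) [-0.002   0.0012  0.0141] gap 0.00 q [ 0.5   0.19 -0.12  1.79  0.02  1.16 -1.36]
```

```bash
python3 -m crank '[[[0.0175,-0.0456,0,0,0,0,0],[0.0175,-0.0456,0,0,0,0,0],[0.0175,-0.0456,0,0,0,0,0],[0.0175,-0.0456,0,0,0,0,0],[0.0175,-0.0456,0,0,0,0,0],[0.0175,-0.0456,0,0,0,0,0],[0.0175,-0.0456,0,0,0,0,0],[0.0175,-0.0456,0,0,0,0,0],[0,0,0,0,0,0.014,0],[0,0,0,0,0,0,0]]]'; python3 - <<'E'
from h import *;st()
from rig import env
for n in("scene","top"):
    c=env.read_camera(n); cv2.imwrite(f"pics/{n}1.png",c["image"])
E
```

```text
clock: 3.1
tool_pos: [0.6435, 0.0979, 0.3376]
tcp_rot: [0.996, -0.088, -0.001, 0.001]
force: [-0.0, -0.4, -0.1]
finger_gap: 0.005
t 3.10 rack pos [0.0971 0.0498 0.3376] F rack [ 0.02 -0.42 -0.09] rot err (tool rv) [ 0.0019  0.0014 -0.0096] gap 0.01 q [-0.03  0.48 -0.28  1.4   0.13  1.28 -2.07]
```

View pics/scene1.png

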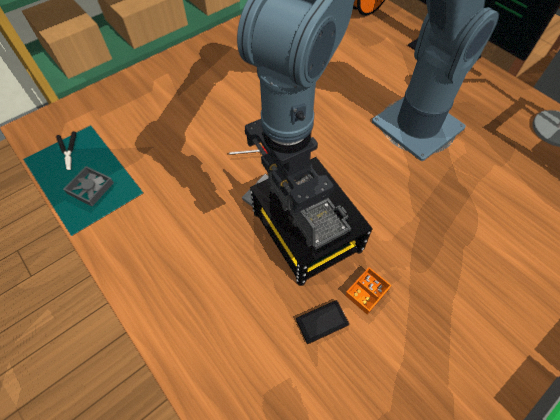

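The scene view shows the gripper around (285,165), over the rack's hinge side. The left cover is still upright near (305,215), and the bystanders have not moved.

```bash
python3 -m crank '[[[0.003,-0.006,0.03,0,0,-0.01,0],[0,0,0.035,0,0,0,0],[0,0,0.035,0,0,0,0],[0,0,0.03,0,0,0,0],[0,0,0,0,0,0,0]]]'; python3 -c "
from h import *;st()"
```

```text
clock: 3.82
tool_pos: [0.6461, 0.1031, 0.2066]
tcp_rot: [0.996, -0.084, -0.002, 0.001]
force: [0.1, 0.6, 0.4]
finger_gap: -0.001
t 3.83 rack pos [0.0988 0.0553 0.2066] F rack [-0.03  0.62  0.36] rot err (tool rv) [ 0.0025  0.0043 -0.0001] gap -0.00 q [-0.05  0.59 -0.27  1.54  0.17  1.04 -2.1 ]
```

```bash
python3 -m crank '[[[-0.018,0,-0.001,0,0,0,0],[-0.018,0,-0.001,0,0,0,0],[-0.011,0,-0.001,0,0,0,0],[-0.011,0,-0.001,0,0,0,0],[-0.0115,0,0.0025,0,0,0,0],[-0.0115,0,0.0025,0,0,0,0],[-0.0108,0,0.0065,0,0,0,0],[-0.0108,0,0.0065,0,0,0,0],[0,0,0,0,0,0,0]]]'; python3 - <<'E'
from h import *;st()
from rig import env
for n in("scene","top"):
    c=env.read_camera(n); cv2.imwrite(f"pics/{n}2.png",c["image"])
E
```

```text
clock: 4.95
tool_pos: [0.5453, 0.1223, 0.1939]
tcp_rot: [0.997, -0.083, -0.001, 0.0]
force: [-0.1, -0.1, 0.7]
finger_gap: 0.006
t 4.95 rack pos [-0.0039  0.0575  0.1939] F rack [-0.09 -0.07  0.66] rot err (tool rv) [0.0008 0.002  0.0022] gap 0.01 q [-0.07  0.46 -0.3   1.81  0.16  0.9  -2.18]
```

View pics/scene2.png

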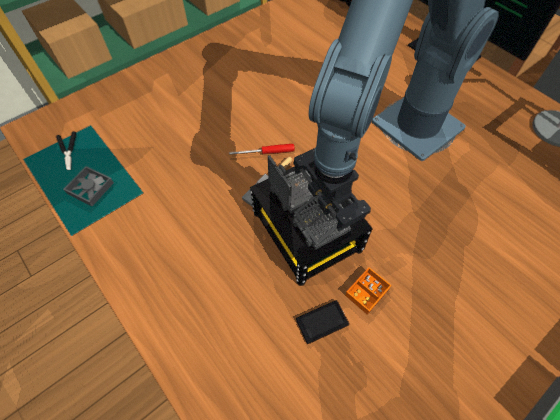

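The left cover (about (325,230)) is folding down under the fingers, while the right one at (280,180) still stands upright. I'll keep following the arc.

```bash
python3 -m crank '[[[-0.009,0.001,0.0105,0,0,0,0],[-0.009,0,0.0105,0,0,0,0],[-0.008,0,0.0125,0,0,0,0],[-0.008,0,0.008,0,0,0,0],[0,0,0,0,0,0,0]]]'; python3 -c "
from h import *;st()"
```

```text
clock: 5.68
tool_pos: [0.5121, 0.1269, 0.1526]
tcp_rot: [0.997, -0.083, -0.001, 0.0]
force: [-0.4, -0.4, 0.1]
finger_gap: 0.004
t 5.67 rack pos [-0.0374  0.0565  0.1526] F rack [-0.31 -0.45  0.13] rot err (tool rv) [0.0005 0.0012 0.0017] gap 0.00 q [-0.1   0.47 -0.29  1.92  0.18  0.79 -2.23]
```

```bash
python3 -m crank '[[[-0.001,0,0.003,0,0,0,0],[0,0,0.002,0,0,0,0],[0,0,0,0,0,0,0]]]'; python3 -c "
from h import *;st()"; python3 -m crank '[[[0,0,0.002,0,0,0,0],[0,0,0,0,0,0,0]]]';python3 -c "
from h import *;st()"
```

```text
clock: 6.05
tool_pos: [0.5117, 0.127, 0.1479]
tcp_rot: [0.997, -0.083, -0.0, 0.0]
force: [-0.3, -0.1, -0.0]
finger_gap: 0.007
t 6.05 rack pos [-0.0377  0.0565  0.1479] F rack [-0.28 -0.15 -0.01] rot err (tool rv) [0.0002 0.0007 0.0014] gap 0.01 q [-0.1   0.47 -0.29  1.92  0.19  0.77 -2.23]
clock: 6.3
tool_pos: [0.5121, 0.1271, 0.1464]
tcp_rot: [0.997, -0.083, 0.0, -0.0]
force: [-0.9, -0.5, 2.8]
finger_gap: 0.006
t 6.30 rack pos [-0.0373  0.0567  0.1464] F rack [-0.83 -0.61  2.8 ] rot err (tool rv) [-0.0001 -0.0002  0.0013] gap 0.01 q [-0.1   0.47 -0.29  1.92  0.19  0.77 -2.23]
```

```bash
for i in 1; do python3 -m crank '[[[0,0,0.0015,0,0,0,0],[0,0,0.0015,0,0,0,0],[0,0,0,0,0,0,0]]]';done;python3 -c "
from h import *;st()"
```

```text
clock: 6.68
tool_pos: [0.5123, 0.1273, 0.1458]
tcp_rot: [0.997, -0.083, 0.0, 0.0]
force: [-9.4, -2.7, 29.5]
finger_gap: 0.005
t 6.67 rack pos [-0.0372  0.0569  0.1458] F rack [-8.85 -4.27 29.49] rot err (tool rv) [ 0.0004 -0.0009  0.0013] gap 0.01 q [-0.1   0.48 -0.29  1.92  0.19  0.77 -2.23]
```

```bash
python3 -m crank '[[[0,0,-0.03,0,0,0,0],[0,0,-0.05,0,0,0,0],[0,0,-0.055,0,0,0,0],[0,0,-0.05,0,0,0,0],[0.035,0.028,0,0,0,0,0],[0.035,0.028,0,0,0,0,0],[0.035,0.028,0,0,0,0,0],[0.03,0.028,0,0,0,0,0],[0,0,0,0,0,0,0]]]'; python3 - <<'E'
from h import *;st()
from rig import env
cs=[env.read_camera(n) for n in("scene","top")]
for n,c in zip(("scene","top"),cs): cv2.imwrite(f"pics/{n}3.png",c["image"])
for c in cs:
  x=rk(cloud(c).reshape(-1,3)); m=(abs(x[:,1]-.056)<.04)&(abs(x[:,0]+.035)<.01)&(x[:,2]>.1)&(x[:,2]<.2); print(m.sum(),np.percentile(x[m][:,2],[10,50,90]))
E
```

```text
clock: 7.8
tool_pos: [0.6276, -0.0097, 0.3272]
tcp_rot: [0.996, -0.086, -0.0, 0.001]
force: [0.1, 1.0, 0.2]
finger_gap: 0.007
t 7.80 rack pos [ 0.0994 -0.059   0.3272] F rack [-0.06  1.02  0.2 ] rot err (tool rv) [ 0.0018  0.0004 -0.0042] gap 0.01 q [ 0.11  0.44 -0.24  1.49  0.11  1.23 -1.88]
241 [0.13258215 0.14471957 0.14750422]
299 [0.13029598 0.14361586 0.14662756]
```

View pics/scene3.png

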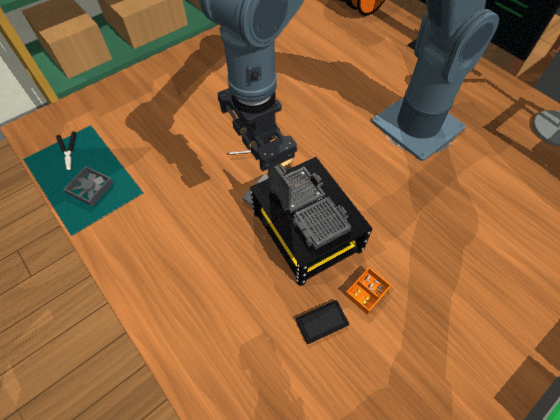

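The left cover now lies flat at (322,225), about 146 mm high at its free edge. The right cover at (295,185) still stands, with the fingers behind it at (280,150), so I'll repeat the same moves there.

```bash
python3 -m crank '[[[0,-0.003,0.03,0,0,-0.004,0],[0,0,0.035,0,0,0,0],[0,0,0.035,0,0,0,0],[0,0,0.021,0,0,0,0],[0,0,0,0,0,0,0]]]'; python3 -c "
from h import *;st()"
```

```text
clock: 8.52
tool_pos: [0.6254, -0.0013, 0.2058]
tcp_rot: [0.997, -0.08, -0.002, -0.0]
force: [0.5, 0.6, 1.0]
finger_gap: 0.005
t 8.53 rack pos [ 0.0958 -0.051   0.2058] F rack [0.41 0.71 1.02] rot err (tool rv) [0.     0.0036 0.0076] gap 0.00 q [ 0.1   0.54 -0.24  1.62  0.14  1.   -1.91]
```

```bash
python3 -m crank '[[[-0.017,0.003,-0.001,0,0,0,0],[-0.017,0.002,-0.001,0,0,0,0],[-0.011,0,-0.001,0,0,0,0],[-0.011,0,-0.001,0,0,0,0],[-0.0115,0,0.0025,0,0,0,0],[-0.0115,0,0.0025,0,0,0,0],[-0.0108,0,0.0065,0,0,0,0],[-0.0108,0,0.0065,0,0,0,0],[0,0,0,0,0,0,0]]]'; python3 -c "
from h import *;st()"
```

```text
clock: 9.65
tool_pos: [0.5256, 0.0086, 0.1924]
tcp_rot: [0.997, -0.081, -0.001, 0.0]
force: [-0.4, 0.4, 0.9]
finger_gap: 0.01
t 9.65 rack pos [-0.0043 -0.0579  0.1924] F rack [-0.44  0.3   0.87] rot err (tool rv) [0.0006 0.0021 0.0058] gap 0.01 q [ 0.1   0.4  -0.26  1.9   0.13  0.86 -1.95]
```

```bash
python3 -m crank '[[[-0.009,-0.001,0.0105,0,0,0.005,0],[-0.009,0,0.0105,0,0,0,0],[-0.008,0,0.0125,0,0,0,0],[-0.008,0,0.008,0,0,0,0],[0,0,0,0,0,0,0]]]'; python3 -c "
from h import *;st()"; python3 -m crank '[[[0,0,0.003,0,0,0,0],[0,0,0.002,0,0,0,0],[0,0,0,0,0,0,0]]]'; python3 -c "
from h import *;st()"
```

```text
clock: 10.28
tool_pos: [0.4924, 0.0152, 0.151]
tcp_rot: [0.997, -0.083, -0.001, 0.0]
force: [-0.0, 1.0, 0.0]
finger_gap: 0.006
t 10.28 rack pos [-0.0381 -0.057   0.151 ] F rack [-0.17  0.94  0.02] rot err (tool rv) [0.0005 0.002  0.0007] gap 0.01 q [ 0.09  0.41 -0.25  2.01  0.15  0.74 -2.  ]
clock: 10.65
tool_pos: [0.4935, 0.0151, 0.1465]
tcp_rot: [0.997, -0.083, -0.0, 0.0]
force: [-0.4, 0.3, -0.7]
finger_gap: 0.005
t 10.65 rack pos [-0.037  -0.0568  0.1465] F rack [-0.49  0.2  -0.72] rot err (tool rv) [0.0001 0.0005 0.0005] gap 0.00 q [ 0.08  0.42 -0.25  2.01  0.15  0.73 -2.  ]
```

```bash
python3 -m crank '[[[0,0,0.002,0,0,0,0],[0,0,0.0015,0,0,0,0],[0,0,0,0,0,0,0]]]'; python3 -c "
from h import *;st()"
```

```text
clock: 11.02
tool_pos: [0.4939, 0.0152, 0.1458]
tcp_rot: [0.997, -0.084, 0.0, 0.0]
force: [-10.2, -0.7, 31.4]
finger_gap: 0.006
t 11.03 rack pos [-0.0367 -0.0567  0.1458] F rack [-9.96 -2.36 31.4 ] rot err (tool rv) [ 0.0007 -0.0004  0.0002] gap 0.01 q [ 0.08  0.42 -0.25  2.01  0.16  0.73 -2.  ]
```

Both covers stopped hard at the same height. I'll back off and check.

```bash
python3 -m crank '[[[0,0,-0.03,0,0,0,0],[0,0,-0.05,0,0,0,0],[0,0,-0.055,0,0,0,0],[0,0,-0.05,0,0,0,0],[0,0.045,0,0,0,0,0],[0,0.045,0,0,0,0,0],[0,0.045,0,0,0,0,0],[0,0.045,0,0,0,0,0],[0,0.045,0,0,0,0,0],[0,0.045,0,0,0,0,0]]]';python3 -m crank '[[[0,0.04,0,0,0,0,0],[0,0.03,0,0,0,0,0],[0,0,0,0,0,0,0],[0,0,0,0,0,0,0]]]'; python3 - <<'E'
from h import *;st()
from rig import env
cs=[env.read_camera(n) for n in("scene","top")]
for n,c in zip(("scene","top"),cs): cv2.imwrite(f"pics/{n}4.png",c["image"])
for s in(1,-1):
 for c in cs:
  x=rk(cloud(c).reshape(-1,3)); m=(abs(x[:,1]-s*.056)<.042)&(abs(x[:,0])<.045)&(x[:,2]>.138)&(x[:,2]<.25)
  A=np.c_[x[m][:,0],np.ones(m.sum())]; sl=np.linalg.lstsq(A,x[m][:,2],rcond=None)[0]
  print(s,m.sum(),"slope",sl.round(4),[np.percentile(x[m&(abs(x[:,0]-q)<.01)][:,2],50).round(4) for q in(-.035,0,.035)])
E
```

```text
clock: 12.28
tool_pos: [0.4483, -0.2525, 0.3282]
tcp_rot: [0.997, -0.083, 0.0, 0.0]
force: [0.7, -0.1, 0.2]
finger_gap: 0.008
clock: 12.78
tool_pos: [0.4374, -0.3191, 0.328]
tcp_rot: [0.997, -0.083, -0.0, -0.0]
force: [-0.8, 0.2, -0.1]
finger_gap: 0.007
t 12.78 rack pos [-0.0366 -0.3957  0.328 ] F rack [-0.81  0.03 -0.11] rot err (tool rv) [-0.0008  0.0002  0.0014] gap 0.01 q [ 0.58  0.26 -0.04  1.72  0.01  1.16 -1.2 ]
1 905 slope [0.0016 0.1451] [np.float64(0.1455), np.float64(0.145), np.float64(0.1456)]
1 975 slope [-0.0015  0.1444] [np.float64(0.1447), np.float64(0.1445), np.float64(0.1447)]
-1 791 slope [0.0056 0.1451] [np.float64(0.1452), np.float64(0.1449), np.float64(0.1458)]
-1 971 slope [0.0013 0.1444] [np.float64(0.1447), np.float64(0.1443), np.float64(0.1449)]
```

View pics/scene4.png

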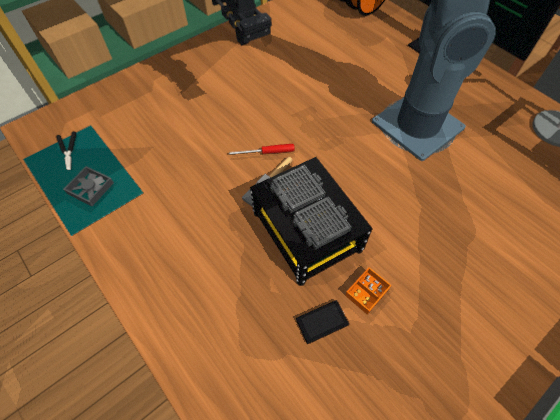

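View pics/top4.png

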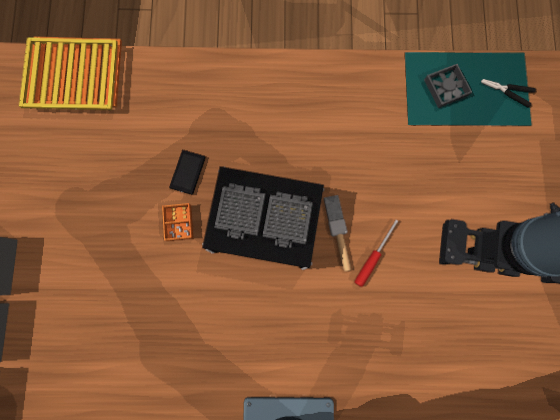

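Both pictures show the covers flat: in the top view at (241,210) and (289,218), with a slope of at most 0.006 rad. The bystanders haven't moved and the arm is clear at (470,245).

```bash
python3 -c "
from rig import env
print(env.hand_in())"
```

```text
the job is handed in; nothing more can be done
None
```

Both filter covers are shut. I swung each one down from behind with the closed fingers, left first, then pressed its free edge to a hard stop at z ≈ 146 mm with about 30 N. I then moved the arm well clear and handed the job in at about 13 s.

- **Covers:** after the arm had moved clear, depth from both cameras showed each cover flat at 144–146 mm. The measured slope was at most 0.006 rad, against the 0.03 rad limit.
- **Catches:** I never saw a separate ~10 N peak as a catch clicked over, probably because force was only read between moves. That they are caught is judged from the hard stop and from the covers staying flush once released.
- **Bystanders:** the drive, brush, parts box and screwdriver look unmoved in the final pictures. I compared these by eye rather than measuring them.
- **Robot:** it ended touching nothing, with a wrist force reading under 1 N. No check failed or disagreed.

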